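# Set up the sauce warmer at the shop supper

### The arm

A 6-joint arm with a two-finger parallel gripper is mounted at the origin on the work surface. World frame = base frame: x ahead of the robot, y to its left, z up, the work surface at z = 0. Lengths are in m, angles in rad, forces in N, time in s.
With the tool pointing down it reaches from about 0.3 to 0.75 m from the base axis. Payload 8.5 kg.
Tool frame: the origin (TCP) lies between the finger pads; the fingertips stand 8 mm ahead of it and the grasp point (between the pads) lies 11 mm behind it; z points along the fingers, x is the direction in which the jaws open and shut, and the axes are right-handed (so a half turn about z gives the same grasp; the last joint's range is limited). The gripper opens to 85 mm and grips with 20 to 120 N. Pads are 22 mm wide; open, the fingers measure 114 mm over their backs; the gripper's body (76 mm by 85 mm) begins 54 mm behind the grasp point. The pads swing forward as they close: fully open they stand 13 mm farther back than shut.
Start: joints at [0.922, 0.381, 1.297, -0, 1.464, -0.215], TCP at [0.231, 0.499, 0.239] pointing down, gripper open.
Joint ranges: [-3.11, 3.11], [-0.89, 2.33], [0.22, 2.48], [-1.42, 4.56], [0.17, 2.85], [-2.88, 2.88]. Speed limits (rad/s): [2.39, 2.39, 3.14, 3.14, 3.14, 3.14].

### API

Orientations are given as a rotation vector (axis times angle).
In Python, from bench import get_obs, get_image, sign_off, regions_of gives the robot as it stands. The module is installed in compiled form; this text tells all that it offers.
- The arm moves only by the tool move_arm, never from a script. Its argument "motion" is a list of rows, each an object with "offset": the shift along the tool's x, y, z in units of 30 mm (1.0 is 30 mm), a list of three; "dr": the turn, a rotation vector about the tool's x, y, z in units of 6 degrees (1.0 is 6 degrees), a list of three; "fingers": the finger opening in mm, from 0 to 85.4. A call has 1 to 5 rows; each row is the pose to reach, as a shift and turn from the pose measured when the call began, along the tool's axes at that moment; what a row does not reach only later rows make up. A row lasts 1/12 s, in which the tool goes at most 41.7 mm and 7.16 degrees, less where a joint would pass 70% of its speed; a pose out of reach is approached as far as the arm can. A call with a gripper value outside its range is refused whole. The fingers move at their own pace and stop on an object; "grip_force" is the grip in N (left out, the last holds). Time passes only in rows, so rows that repeat a pose let the fingers close. It gives the time, the measured TCP pose, the force and the opening at its end, in the units of the state.
- get_obs(): the state, without advancing time (a new reading comes with each control period).
- get_image(name): name is "scene" or "top" or "wrist"; returns a dict with "image" (384x512x3 uint8, red, green, blue), "range_z" (384x512 float32, m along the optical axis (not along the pixel's ray), 0 where there is no reading), "K" (3x3 intrinsics, pixels), "distortion" ([k1, k2, p1, p2, k3] as OpenCV has them; the pictures are not rectified), "extrinsics" (4x4, takes a point from world to camera coordinates). Camera axes: x right, y down, z forward; pixel columns grow to the right and rows downward; lengths in m; the calibration is good to about 2 mm. A picture is of the moment at which its call begins.
- sign_off(): hands the job in, once; it reports no verdict.
Trained networks look in a picture, given as the dict that the camera call returned (one of the last four; its "shot" number tells which), for a name from the list of things; names that differ only in an ending like _2 or _b are one class to them, and where a whole thing is asked for, a point or a joint stands for the part that bears it (a point fixed in the world has none). Each returns a list of dicts, best first, with "p" (0 to 1); they miss things now and then, are a little off and sometimes report something else, mostly with a low value. They report only what shows in the picture. A call takes as long as a camera call. They do not tell look-alikes from the thing itself.
- regions_of(picture, thing): "region" (384x512 bool, what is visible of it) and "point" ([column, row] in pixels, amid what is visible of it).
The state is a dict: "t": time; "joint_pos": joint angles; "qvel": joint speeds; "tau": joint torques, N m; "tool_pos": TCP position; "orientation": TCP orientation; "ft_force": force on the tool from outside, world axes, zero at the start; "ft_torque": the same for the moment, N m; "grip_width": finger opening in m.
Only numpy, scipy, OpenCV 4.12 (cv2) and the standard library are available. Lean on these libraries where they do the work, as an engineer would, in place of code of your own. Each camera call takes 0.05 s, during which the arm holds its last target. There are 200 camera calls.

### The job

Get the sauce warmer ready: take the steel pot off the slanted draining stand and lower it upright into the warmer's tapered well, then lower the steel cup upright into the mouth of that pot, each time letting it just come to rest in the taper without dropping it or pressing it tight. Then turn the warmer's dial to its second setting, two clicks clockwise from off. Leave everything else on the table where it is.

Things in the scene. Friction and masses are not known exactly. Their poses are not given: they have to be found in the camera images.
- pot: Steel pot, round, 125 mm tall, 0.25 to 0.5 kg. Outside: cone from radius 20.5 mm at the foot to 29.5 mm at 75 mm up, then a straight collar, radius 31 mm, from 79 mm to the rim: grip across the collar. Origin: centre of the foot; z along its axis to the rim. Starts in the slanted stand, axis 35 degrees from vertical, mouth leaning roughly to the robot; pull it out along its own axis.
- pot_mouth (a point): Centre of the pot's rim, on its axis, 125 mm from the foot; z along the axis, outwards. The mouth is a tapered bore: radius 26 mm at the rim, narrowing by 0.12 mm per mm of depth, flat floor 70 mm below the rim. The cup comes to rest in it by the taper with its foot about 60 mm below this point (3 mm either way), not on the floor.
- cup: Steel cup, round, open, 108 mm tall, 0.15 to 0.3 kg. Outside: cone from radius 18.8 mm at the foot to 26.2 mm at 62 mm up, then a straight collar, radius 28 mm, from 65 mm to the rim: grip across the collar. Origin: centre of the foot; z up its axis. Stands upright on the table in one of three places that it trades with the jar and the paper cups.
- well (a point): Centre of the mouth of the warmer's tapered well, at the rim, 95 mm above the table; z up. The well has radius 27.1 mm here, narrowing by 0.12 mm per mm of depth, 73 mm deep. The pot comes to rest in it by its taper with its foot about 55 mm below this point (3 mm either way), not on the bottom. All around is the warmer's black tower, radius 72 mm, fixed.
- dial_grip (a point): Where to grip the dial: on its upright axis, 92 mm above the table, 37 mm above the control box, 160 mm from the well's axis. The dial is a black disc (radius 31 mm, 10 mm thick) with an upright bar across it, 60 mm long, 14 mm wide, its top 13 mm above this point. x runs along the bar to the end with the white pointer stripe; z up.
- dial (a joint): Angle of the warmer's dial in rad, growing clockwise seen from above. Click stops: 0 (off, marked by a small ring), 0.45 (first setting, one bar), 0.90 (second, two bars), 1.35 (third, three bars). Let go, it springs to within 0.07 of the nearest one; it turns with under 0.15 N m. Starts at off or at the first setting.
- stand: Aluminium draining stand, fixed: base plate 150 by 110 by 7 mm with a slanted cradle, about 85 mm tall, that carries the pot from below up to 65 mm from its foot; nothing is around the pot's collar. Origin: centre of the base plate's underside; x points away from the side to which the pot leans.
- jar: Bystander: glass jar with steel lid, 60 mm wide, 100 mm tall, stands on the table. Origin: centre of the underside.
- papercups: Bystander: stack of white paper cups, mouth down, 73 mm wide, 110 mm tall. Origin: centre of the underside.
- mug: Bystander: white mug, 80 mm wide, 90 mm tall. Origin: centre of the underside.
- juice: Bystander: clear bottle with orange cap, 84 mm wide, 190 mm tall. Origin: centre of the underside.
- lids: Bystander: stack of pale plastic lid rings, 110 mm wide and 20 mm tall, lying flat. Origin: centre of the underside.
- tongs: Bystander: steel tongs, about 220 mm long, 12 mm tall, lying flat. Origin: middle of their underside.
- warmer: The fixed sauce warmer: a black round tower, radius 72 mm, 95 mm tall, with the tapered well in its top, joined to a black control box 150 by 125 mm, 55 mm tall, steel-topped, that carries the dial. Origin: on the table between the two, 70 mm from the axis of the well and 90 mm from that of the dial; y points from the well to the dial.
There are look-alikes about, which are no part of the job. What is shaped like the pot but purple is not meant.

How it is judged:
On the way, in this order (a step that is already met when the one before it is completed fails the run):
1. the pot rests upright in the warmer's well, let go (horizontal distance between pot and well below 0.008 m and z of pot in the frame of well below -0.046 m and angle between pot's own z axis and vertical below 0.1 rad and contact force between the fingers and pot below 0.1 N and linear speed of pot below 0.02 m/s), for 0.2 s.
2. the cup rests upright in the pot, let go (z of cup in the frame of pot below 0.074 m and horizontal distance between cup and pot below 0.008 m and angle between the z axis of cup and the z axis of pot, either way round below 0.1 rad and contact force between the fingers and cup below 0.1 N and linear speed of cup below 0.02 m/s), for 0.2 s.
3. the dial stands at its second setting (value of joint dial between 0.8 and 1.05 rad), for 0.2 s.
At the end, for the whole second after the job is handed in: Pot upright (within 5 degrees) and centred (8 mm) in the well, foot 46 to 64 mm below the well's rim; cup upright (7 degrees) and centred (10 mm) in the pot, foot 51 to 69 mm below the pot's rim; dial at its second setting (0.8 to 1.05 rad); pot and cup at rest (all of step 3 and horizontal distance between pot and well below 0.008 m and z of pot in the frame of well between -0.064 and -0.046 m and angle between pot's own z axis and vertical below 0.1 rad and horizontal distance between cup and pot below 0.01 m and z of cup in the frame of pot between 0.056 and 0.074 m and angle between cup's own z axis and vertical below 0.12 rad and linear speed of each of pot, cup below 0.01 m/s); the robot touches nothing.
It fails at once if the pot or the cup is pressed or dropped hard into its taper (contact force between pot and warmer above 90 N or contact force between cup and pot above 90 N).
It fails at once if a bystander is shifted by more than 30 mm (distance of any of jar, papercups, mug, juice, lids, tongs from where it was at the start of the episode above 0.03 m).
It also fails if it takes over 61 s, if anything falls off the work surface, if the arm or the gripper's body presses on something with over 40 N, if the wrist force passes 120 N, or if a joint passes its speed limit or range.

## Working session

There is one attempt and no reset: what is moved stays moved. The work goes in short steps, Python scripts to look and compute and a tool call to move; the robot and the scene stay as the last step left them, time stands still between calls to the robot, and variables do not carry over. Pictures are saved under pics/ and viewed, about 8 in all and at most 12, crops included, and the job is handed in when it is done.

Besides the shell and the picture viewer there is one more tool, called after "Emit:" by a JSON object that holds its "fn" and its "kwargs". move_arm: Moves the arm, as the interface text tells. Its arguments: {"type":"object","properties":{"motion":{"type":"array"},"grip_force":{"type":"number"}},"required":["motion"]}

```bash
mkdir -p pics; ls; cat > h.py <<'E'
import numpy as np, cv2
from bench import get_obs, get_image, sign_off, regions_of
from scipy.spatial.transform import Rotation as R
def cloud(p):
    "world xyz for each pixel (384x512x3), nan where no depth"
    z=p["range_z"].astype(float); h,w=z.shape
    u,v=np.meshgrid(np.arange(w,dtype=float),np.arange(h,dtype=float))
    n=cv2.undistortPoints(np.stack([u,v],-1).reshape(-1,1,2),p["K"],np.array(p["distortion"])).reshape(h,w,2)
    c=np.dstack([n*z[...,None],z]); c[z<=0]=np.nan
    E=np.array(p["extrinsics"]); return (c-E[:3,3])@E[:3,:3]
def save(p,name): cv2.imwrite("pics/"+name,p["image"][...,::-1])
def state():
    o=get_obs(); return o, np.array(o["tool_pos"]), R.from_rotvec(o["orientation"])
E
python3 - <<'E'
from h import *
o,_,r=state(); print(o); print(r.as_matrix().round(3))
a=get_image("scene"); b=get_image("top")
cv2.imwrite("pics/a.png",np.vstack([a["image"],b["image"]])[...,::-1][:, :])
im=np.hstack([a["image"],b["image"]]); im=cv2.resize(im,(800,300)); 
for n,p in(("scene",a),("top",b)):
    C=cloud(p)
    for t in "pot cup dial stand warmer jar papercups mug juice lids tongs".split():
        for q in regions_of(p,t)[:3]:
            m=q["region"]; P=C[m]; P=P[~np.isnan(P[:,0])]
            if len(P): print(n,t,round(q["p"],2),np.round(q["point"]),m.sum(),"med",np.median(P,0).round(3),"lo",np.percentile(P,2,0).round(3),"hi",np.percentile(P,98,0).round(3))
            else: print(n,t,q["p"],q["point"],"nodepth")
np.savez("s0.npz",a=a["image"],b=b["image"],ca=cloud(a),cb=cloud(b))
cv2.imwrite("pics/a.png",a["image"][...,::-1]); cv2.imwrite("pics/b.png",b["image"][...,::-1])
E
```

```text
pics
{'t': 0.0, 'joint_pos': array([ 9.21716103e-01,  3.81183805e-01,  1.29827796e+00, -3.10920187e-07,
        1.46359543e+00, -2.15298719e-01]), 'qvel': array([-1.71511736e-03,  1.12742261e-03,  3.64652158e-04, -2.07341616e-03,
       -2.90495172e-05, -7.66032084e-04]), 'tau': array([-6.46481731e-04, -4.48446250e+01, -2.31280500e+01, -2.75791872e-04,
        4.71086227e-03, -6.42267082e-05]), 'tool_pos': array([0.23099064, 0.49882433, 0.23871252]), 'orientation': array([ 2.64700955e+00,  1.69108118e+00, -2.15796697e-03]), 'ft_force': array([0.13492922, 0.18562812, 0.15897962]), 'ft_torque': array([ 0.01316493, -0.02535606,  0.01736213]), 'grip_width': 0.08557792993459637}
[[ 0.42   0.907 -0.001]
 [ 0.907 -0.42  -0.001]
 [-0.001 -0.    -1.   ]]
scene pot 0.96 [161. 177.] 671 med [ 0.455 -0.306  0.106] lo [ 0.394 -0.338  0.047] hi [ 0.491 -0.282  0.151]
scene pot 0.72 [216. 198.] 588 med [ 0.414 -0.145  0.018] lo [ 0.35  -0.198 -0.002] hi [ 0.458 -0.097  0.023]
scene pot 0.59 [186. 158.] 388 med [ 0.257 -0.319  0.043] lo [ 0.185 -0.374  0.001] hi [ 0.29  -0.277  0.063]
scene cup 0.81
[... 2141 characters left out ...]
72 0.36  0.088] lo [0.548 0.337 0.002] hi [0.611 0.406 0.113]
top papercups 0.67 [175. 182.] 322 med [0.467 0.231 0.097] lo [0.446 0.21  0.02 ] hi [0.495 0.26  0.103]
top papercups 0.31 [242. 149.] 3305 med [0.601 0.015 0.059] lo [ 0.528 -0.125  0.018] hi [0.676 0.144 0.101]
top mug 0.87 [234. 203.] 545 med [0.427 0.04  0.008] lo [ 0.381  0.005 -0.   ] hi [0.474 0.076 0.091]
top juice 0.58 [352. 127.] 880 med [ 0.679 -0.349  0.123] lo [ 0.654 -0.418  0.001] hi [ 0.761 -0.321  0.191]
top lids 0.77 [290. 202.] 640 med [ 0.403 -0.148  0.018] lo [ 0.349 -0.199 -0.004] hi [ 0.454 -0.096  0.023]
top tongs 0.89 [188. 122.] 330 med [0.718 0.224 0.008] lo [ 0.704  0.142 -0.003] hi [0.75  0.345 0.014]
```

View pics/a.png

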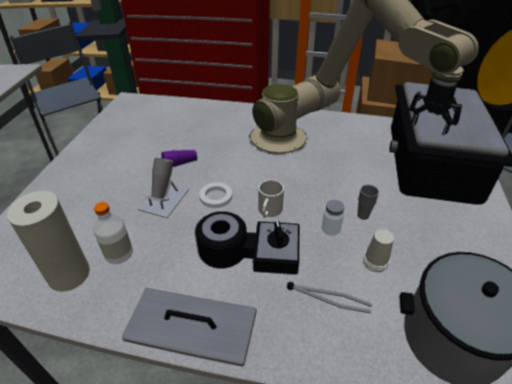

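View pics/b.png

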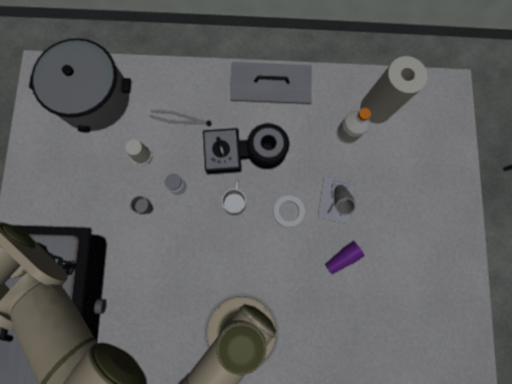

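The scene shows the grey pot leaning in the stand at (161,177) and the purple look-alike lying at (180,157). The cup is at (367,200), the jar at (334,217) and the paper cups at (379,250). The warmer well is at (221,225) with the dial at (277,233). Next I fit the geometry.

```bash
cat >> h.py <<'E'
from scipy.optimize import least_squares
POT=np.array([(0,0),(0,20.5),(75,29.5),(79,31),(125,31),(125,26),(55,17.6),(55,0)])/1e3
CUP=np.array([(0,0),(0,18.8),(62,26.2),(65,28),(108,28),(108,26)])/1e3
TOW=np.array([(0,72),(95,72),(95,27.1),(22,18.3),(22,0)])/1e3
def prof(P,c,ax,pr):
    d=P-c; h=d@ax; r=np.linalg.norm(d-np.outer(h,ax),axis=1); q=np.stack([h,r],1); best=np.full(len(P),9.)
    for a,b in zip(pr[:-1],pr[1:]):
        e=b-a; t=np.clip((q-a)@e/(e@e),0,1); best=np.minimum(best,np.linalg.norm(q-a-t[:,None]*e,axis=1))
    return best
def axis(tilt,yaw): return np.array([np.sin(tilt)*np.cos(yaw),np.sin(tilt)*np.sin(yaw),np.cos(tilt)])
def fit(f,x0):
    s=least_squares(f,x0,loss="soft_l1",f_scale=.002,x_scale=[.01]*len(x0),diff_step=1e-4); return s.x,np.median(np.abs(f(s.x)))
def pts(p,t,k=0,er=1):
    q=regions_of(p,t)[k]; m=cv2.erode(q["region"].astype(np.uint8),np.ones((3,3)),iterations=er)>0
    P=cloud(p)[m]; return P[~np.isnan(P[:,0])]
E
python3 - <<'E'
from h import *
a=get_image("scene"); b=get_image("top")
S={}
def run(lbl,sets,f,x0):
    for n,P in list(sets.items())+[("both",np.vstack(list(sets.values())))]:
        x,e=fit(lambda x:f(x,P),x0); print(lbl,n,len(P),x.round(4),"med res mm",round(e*1e3,2))
g={"scene":pts(a,"pot"),"top":pts(b,"pot")}
def near(P,c,r): return P[np.linalg.norm(P[:,:2]-c,axis=1)<r]
g={k:near(P,(.44,-.31),.09) for k,P in g.items()}
for k in g: g[k]=g[k][g[k][:,2]>.07]
run("pot x,y,z,yaw,tilt",g,lambda x,P:np.r_[prof(P,x[:3],axis(x[4],x[3]),POT),(x[4]-.611)*.05],[.47,-.30,.03,3.2,.61])
run("cup xy",{"scene":pts(a,"cup"),"top":pts(b,"cup")},lambda x,P:prof(P,np.r_[x,0],axis(0,0),CUP),[.40,.338])
w={"scene":pts(a,"warmer"),"top":pts(b,"warmer")}
for k in w: w[k]=near(w[k],(.6,-.05),.075); 
run("well xy",w,lambda x,P:prof(P,np.r_[x,0],axis(0,0),TOW),[.6,-.05])
for n,p in(("s",a),("t",b)):
    P=cloud(p).reshape(-1,3); P=P[~np.isnan(P[:,0])]; P=near(P,(.605,.09),.05); 
    B=P[P[:,2]>.078]; D=P[(P[:,2]>.06)&(P[:,2]<.072)]
    c=B[:,:2].mean(0); w_,v=np.linalg.eigh(np.cov((B[:,:2]-c).T)); print(n,"bar",len(B),c.round(4),"az deg",np.degrees(np.arctan2(v[1,1],v[0,1])).round(1),np.sqrt(w_).round(4),B[:,2].max().round(3))
crop=lambda p,u,v,s:cv2.resize(p["image"][v-s:v+s,u-s:u+s],(400,400),interpolation=cv2.INTER_CUBIC)
cv2.imwrite("pics/c.png",np.hstack([crop(a,265,240,45),crop(b,228,150,35)])[...,::-1])
E
```

```text
pot x,y,z,yaw,tilt scene 0 [ 0.47  -0.3    0.03   3.2    0.611] med res mm 0.0
pot x,y,z,yaw,tilt top 372 [ 0.4757 -0.3045  0.035   3.1714  0.5534] med res mm 1.7
pot x,y,z,yaw,tilt both 372 [ 0.4757 -0.3045  0.035   3.1714  0.5534] med res mm 1.7
cup xy scene 449 [0.3982 0.3368] med res mm 1.1
cup xy top 234 [0.3932 0.3365] med res mm 3.87
cup xy both 683 [0.398 0.336] med res mm 1.72
well xy scene 1398 [ 0.6191 -0.0672] med res mm 1.32
well xy top 1389 [ 0.6194 -0.0656] med res mm 1.54
well xy both 2787 [ 0.6191 -0.0666] med res mm 1.39
s bar 144 [0.6105 0.0915] az deg -158.8 [0.0043 0.0192] 0.108
t bar 84 [0.5978 0.0904] az deg -159.7 [0.0041 0.0187] 0.109
```

View pics/c.png

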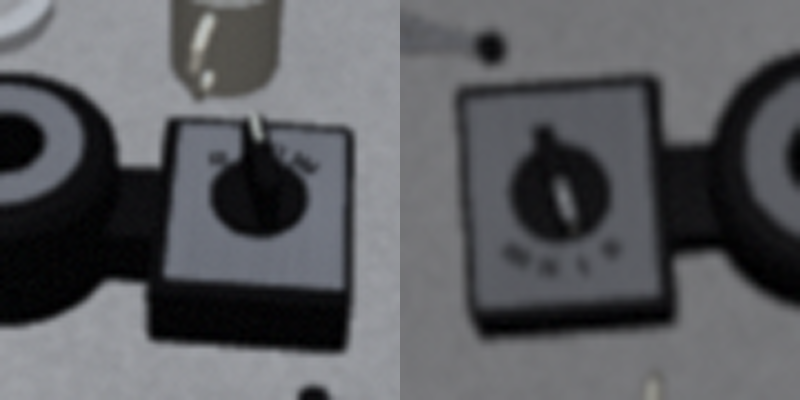

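The top crop shows the marks in order from right to left along the robot side: ring, 1, 2, 3. The bar points 21° right of "down", which is the first setting, so the dial needs one more click clockwise. Now I swing over towards the pot.

Emit:
{"fn": "move_arm", "kwargs": {"motion": [{"offset": [-0.8,1.06,-0.3],"dr": [0,0,0],"fingers": 85},{"offset": [-2,2.65,-0.75],"dr": [0,0,0],"fingers": 85},{"offset": [-3.0,4.0,-1.2],"dr": [0,0,0],"fingers": 85},{"offset": [-4,5.3,-1.5],"dr": [0,0,0],"fingers": 85},{"offset": [-4,5.3,-1.5],"dr": [0,0,0],"fingers": 85}]}}

```text
t: 2.02
tool_pos: [0.3255, 0.3215, 0.285]
orientation: [2.647, 1.692, 0.001]
ft_force: [0.2, -0.1, -0.1]
grip_width: 0.0849
```

Emit:
{"fn": "move_arm", "kwargs": {"motion": [{"offset": [-4,5.3,-1.5],"dr": [0,0,0],"fingers": 85},{"offset": [-4,5.3,-1.5],"dr": [0,0,0],"fingers": 85},{"offset": [-4,5.3,-1.5],"dr": [0,0,0],"fingers": 85},{"offset": [-4,5.3,-1.5],"dr": [0,0,0],"fingers": 85},{"offset": [-4,5.3,-1.5],"dr": [0,0,0],"fingers": 85}]}}

```text
t: 2.43
tool_pos: [0.4199, 0.1437, 0.3308]
orientation: [2.647, 1.691, 0.002]
ft_force: [1.1, -0.3, 0.1]
grip_width: 0.0851
```

Emit:
{"fn": "move_arm", "kwargs": {"motion": [{"offset": [-7.3,1.7,-0.5],"dr": [0,0,0],"fingers": 85},{"offset": [-7.3,1.7,-0.5],"dr": [0,0,0],"fingers": 85},{"offset": [-7.3,1.7,-0.5],"dr": [0,0,0],"fingers": 85},{"offset": [-7.3,1.7,-0.5],"dr": [0,0,0],"fingers": 85},{"offset": [-7.3,1.7,-0.5],"dr": [0,0,0],"fingers": 85}]}}

```text
t: 2.85
tool_pos: [0.3769, -0.0595, 0.3447]
orientation: [2.646, 1.691, 0.003]
ft_force: [1.4, -0.0, 0.4]
grip_width: 0.0849
```

Emit:
{"fn": "move_arm", "kwargs": {"motion": [{"offset": [-7.3,1.7,-0.5],"dr": [0,0,0],"fingers": 85},{"offset": [-7.3,1.7,-0.5],"dr": [0,0,0],"fingers": 85},{"offset": [-7.3,1.7,-0.5],"dr": [0,0,0],"fingers": 85},{"offset": [-7.3,1.7,-0.5],"dr": [0,0,0],"fingers": 85},{"offset": [-7.3,1.7,-0.5],"dr": [0,0,0],"fingers": 85}]}}

```text
t: 3.27
tool_pos: [0.3339, -0.2631, 0.3588]
orientation: [2.646, 1.69, 0.003]
ft_force: [0.9, 0.1, 0.1]
grip_width: 0.0851
```

```bash
cat >> h.py <<'E'
def go(pos,Rm,show=True):
    "offset (30mm) and dr (6deg) from present pose to target TCP pose"
    o,p,r=state(); d=r.inv().apply(np.array(pos)-p)/.03
    w=(r.inv()*R.from_matrix(Rm)).as_rotvec(degrees=True)/6
    print("t",round(o["t"],2),"tcp",p.round(4),"q",o["joint_pos"].round(2),"F",o["ft_force"].round(1),"grip",round(o["grip_width"],4))
    print("offset",d.round(2),"dr",w.round(2),"|mm|",round(np.linalg.norm(d)*30),"|deg|",round(np.linalg.norm(w)*6,1))
def frame(a,xaz):
    "tool pointing along -a, x (jaws) nearest to azimuth xaz"
    z=-np.array(a); x=np.array([np.cos(xaz),np.sin(xaz),0]); x=x-z*(x@z); x/=np.linalg.norm(x)
    return np.stack([x,np.cross(z,x),z],1)
E
python3 - <<'E'
from h import *
a=get_image("scene"); b=get_image("top"); 
g={}
for n,p in(("scene",a),("top",b)):
    for q in regions_of(p,"pot"):
        m=cv2.erode(q["region"].astype(np.uint8),np.ones((3,3)))>0; P=cloud(p)[m]; P=P[~np.isnan(P[:,0])]
        P=P[(np.linalg.norm(P[:,:2]-(.44,-.31),axis=1)<.1)&(P[:,2]>.07)]
        if len(P)>100 and n not in g: g[n]=P
g["both"]=np.vstack(list(g.values()))
for n,P in g.items():
  for wt in (.05,2):
    x,e=fit(lambda x:np.r_[prof(P,x[:3],axis(x[4],x[3]),POT),(x[4]-.611)*wt*np.sqrt(len(P))],[.47,-.30,.03,3.2,.61]); A=axis(x[4],x[3])
    print(n,len(P),x.round(4),"res",round(e*1e3,2),"collar@.1",(x[:3]+.1*A).round(4))
x[4]=.611; A=axis(x[4],x[3])
go(x[:3]+.25*A,frame(A,0))
E
```

```text
scene 485 [ 0.4784 -0.3218  0.036   2.9884  0.6107] res 1.22 collar@.1 [ 0.4217 -0.3131  0.1179]
scene 485 [ 0.4784 -0.3218  0.036   2.9891  0.611 ] res 1.23 collar@.1 [ 0.4217 -0.3131  0.1179]
top 226 [ 0.4799 -0.3078  0.0363  3.1024  0.6092] res 1.63 collar@.1 [ 0.4228 -0.3055  0.1183]
top 226 [ 0.4771 -0.3222  0.0359  2.9856  0.611 ] res 0.53 collar@.1 [ 0.4204 -0.3133  0.1178]
both 711 [ 0.478  -0.3222  0.0358  2.9833  0.611 ] res 1.05 collar@.1 [ 0.4213 -0.3131  0.1177]
both 711 [ 0.478  -0.3222  0.0358  2.984   0.611 ] res 1.06 collar@.1 [ 0.4213 -0.3132  0.1178]
t 3.47 tcp [ 0.3346 -0.262   0.3581] q [-0.95  0.09  1.36  0.    1.7  -2.08] F [0.1 1.2 0.4] grip 0.0848
offset [-1.12  0.58  3.92] dr [-4.14  4.5  10.17] |mm| 123 |deg| 71.2
```

Emit:
{"fn": "move_arm", "kwargs": {"motion": [{"offset": [-0.3,0.15,1.0],"dr": [-0.48,0.53,1.19],"fingers": 85},{"offset": [-0.6,0.3,2.0],"dr": [-0.95,1.05,2.37],"fingers": 85},{"offset": [-1.12,0.58,3.9],"dr": [-1.43,1.58,3.56],"fingers": 85},{"offset": [-1.12,0.58,3.9],"dr": [-1.9,2.1,4.75],"fingers": 85},{"offset": [-1.12,0.58,3.9],"dr": [-2.07,2.25,5.08],"fingers": 85}]}}

```text
t: 3.88
tool_pos: [0.3363, -0.2981, 0.2378]
orientation: [2.921, 0.892, 0.486]
ft_force: [0.1, 0.9, 0.6]
grip_width: 0.0848
```

Emit:
{"fn": "move_arm", "kwargs": {"motion": [{"offset": [0,0,0],"dr": [-0.48,0.53,1.19],"fingers": 85},{"offset": [0,0,0],"dr": [-0.95,1.05,2.37],"fingers": 85},{"offset": [0,0,0],"dr": [-1.43,1.58,3.56],"fingers": 85},{"offset": [0,0,0],"dr": [-1.9,2.1,4.75],"fingers": 85},{"offset": [0,0,0],"dr": [-2.07,2.25,5.08],"fingers": 85}]}}

```text
t: 4.3
tool_pos: [0.3369, -0.297, 0.2382]
orientation: [2.904, 0.037, 0.905]
ft_force: [0.2, -0.1, -0.4]
grip_width: 0.0852
```

```bash
python3 - <<'E'
from h import *
w=get_image("wrist"); save(w,"w1.png"); C=cloud(w)
A0=axis(.611,2.984); c0=np.array([.478,-.3222,.0358])
for q in regions_of(w,"pot"): print(q["p"],q["point"],q["region"].sum())
P=C.reshape(-1,3); P=P[~np.isnan(P[:,0])]; d=prof(P,c0,A0,POT); d2=P-c0; h=d2@A0
P=P[(d<.008)&(h>.07)]
x,e=fit(lambda x:np.r_[prof(P,x[:3],axis(x[4],x[3]),POT),(x[4]-.611)*2*np.sqrt(len(P))],[*c0,2.984,.611]); print(len(P),x.round(4),e*1e3)
go(c0+.15*A0,frame(A0,0)); A=axis(.611,x[3]); go(x[:3]+.094*A,frame(A,0))
E
```

```text
0.71 [255.9, 188.6] 4771
0.59 [48.0, 222.6] 8400
3701 [ 0.4798 -0.3212  0.0362  2.9887  0.611 ] 0.18990148973755522
t 4.4 tcp [ 0.3362 -0.2959  0.2374] q [-1.31  0.05  1.9   0.66  1.03 -1.64] F [-0.2  0.  -0.4] grip 0.0852
offset [0.06 0.16 3.26] dr [-0.05  0.01 -0.07] |mm| 98 |deg| 0.5
t 4.4 tcp [ 0.3362 -0.2959  0.2374] q [-1.31  0.05  1.9   0.66  1.03 -1.64] F [-0.2  0.  -0.4] grip 0.0852
offset [0.12 0.14 5.15] dr [-0.03  0.01 -0.05] |mm| 154 |deg| 0.3
```

View pics/w1.png

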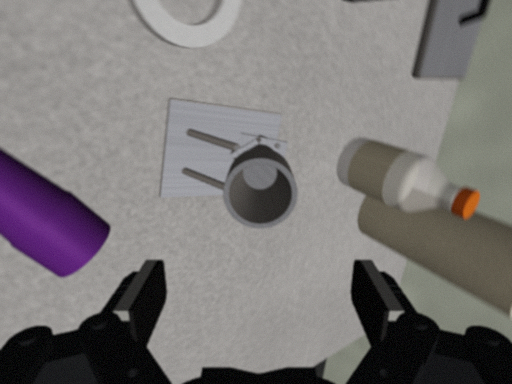

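The wrist view shows the pot mouth at (260,190) with the fingers straddling it, and the fit residual is 0.2 mm. I'm moving in along the pot's axis.

Emit:
{"fn": "move_arm", "kwargs": {"motion": [{"offset": [0.12,0.14,0.8],"dr": [0,0,0],"fingers": 85},{"offset": [0.12,0.14,1.6],"dr": [0,0,0],"fingers": 85},{"offset": [0.12,0.14,2.4],"dr": [0,0,0],"fingers": 85},{"offset": [0.12,0.14,3.0],"dr": [0,0,0],"fingers": 85},{"offset": [0.12,0.14,3.4],"dr": [0,0,0],"fingers": 85}]}}

```text
t: 4.82
tool_pos: [0.3985, -0.3074, 0.1551]
orientation: [2.909, 0.052, 0.901]
ft_force: [-0.4, 0.4, 0.2]
grip_width: 0.0853
```

Emit:
{"fn": "move_arm", "kwargs": {"motion": [{"offset": [0,0,0.5],"dr": [0,0,0],"fingers": 85},{"offset": [0,0,1.0],"dr": [0,0,0],"fingers": 85},{"offset": [0,0,1.4],"dr": [0,0,0],"fingers": 85},{"offset": [0,0,1.7],"dr": [0,0,0],"fingers": 85},{"offset": [0,0,1.7],"dr": [0,0,0],"fingers": 85}]}}

```text
t: 5.23
tool_pos: [0.4285, -0.3107, 0.1123]
orientation: [2.911, 0.058, 0.9]
ft_force: [0.3, -0.4, -0.0]
grip_width: 0.0852
```

```bash
python3 - <<'E'
from h import *
c=np.array([.4798,-.3212,.0362]); A=axis(.611,2.9887); go(c+.094*A,frame(A,0))
E
```

```text
t 5.23 tcp [ 0.4285 -0.3107  0.1123] q [-1.08  0.38  1.92  0.87  0.65 -1.79] F [ 0.3 -0.4 -0. ] grip 0.0852
offset [-0.04  0.08 -0.06] dr [-0.09  0.03  0.04] |mm| 3 |deg| 0.6
```

Emit:
{"fn": "move_arm", "kwargs": {"motion": [{"offset": [-0.04,0.08,-0.06],"dr": [-0.09,0.03,0.04],"fingers": 70},{"offset": [-0.04,0.08,-0.06],"dr": [-0.09,0.03,0.04],"fingers": 60},{"offset": [-0.04,0.08,-0.06],"dr": [-0.09,0.03,0.04],"fingers": 50},{"offset": [-0.04,0.08,-0.06],"dr": [-0.09,0.03,0.04],"fingers": 40},{"offset": [-0.04,0.08,-0.06],"dr": [-0.09,0.03,0.04],"fingers": 40}], "grip_force": 60}}

```text
t: 5.65
tool_pos: [0.4261, -0.3132, 0.1142]
orientation: [2.901, 0.049, 0.903]
ft_force: [-6.0, 0.9, 5.4]
grip_width: 0.0606
```

Emit:
{"fn": "move_arm", "kwargs": {"motion": [{"offset": [0,0,0],"dr": [0,0,0],"fingers": 40},{"offset": [0,0,0],"dr": [0,0,0],"fingers": 40},{"offset": [0,0,0],"dr": [0,0,0],"fingers": 40},{"offset": [0,0,0],"dr": [0,0,0],"fingers": 40}]}}

```text
t: 5.98
tool_pos: [0.426, -0.3131, 0.1143]
orientation: [2.901, 0.049, 0.903]
ft_force: [-1.7, 0.5, 0.4]
grip_width: 0.0608
```

Emit:
{"fn": "move_arm", "kwargs": {"motion": [{"offset": [0,0,-0.3],"dr": [0,0,0],"fingers": 40},{"offset": [0,0,-0.8],"dr": [0,0,0],"fingers": 40},{"offset": [0,0,-1.4],"dr": [0,0,0],"fingers": 40},{"offset": [0,0,-2.1],"dr": [0,0,0],"fingers": 40},{"offset": [0,0,-2.8],"dr": [0,0,0],"fingers": 40}]}}

```text
t: 6.4
tool_pos: [0.3775, -0.3052, 0.1838]
orientation: [2.902, 0.049, 0.902]
ft_force: [-0.5, -0.3, -2.7]
grip_width: 0.061
```

Emit:
{"fn": "move_arm", "kwargs": {"motion": [{"offset": [0,0,-0.7],"dr": [0,0,0],"fingers": 40},{"offset": [0,0,-1.4],"dr": [0,0,0],"fingers": 40},{"offset": [0,0,-1.9],"dr": [0,0,0],"fingers": 40},{"offset": [0,0,-1.9],"dr": [0,0,0],"fingers": 40}]}}

```text
t: 6.73
tool_pos: [0.3442, -0.3006, 0.2328]
orientation: [2.898, 0.049, 0.901]
ft_force: [1.1, 0.3, -1.2]
grip_width: 0.0611
```

```bash
python3 - <<'E'
from h import *
w=get_image("wrist"); save(w,"w2.png"); o,p,r=state(); M=r.as_matrix()
# in-hand pose of pot: fit in tool frame
P=(cloud(w).reshape(-1,3)-p)@M; P=P[~np.isnan(P[:,0])]
def f(x,P): # foot (3) and two tilts, axis ~ -z tool
    a=np.array([x[3],x[4],-1]); a/=np.linalg.norm(a); return prof(P,x[:3],a,POT)
x0=[0,0,.094,0,0]; Q=P[(f(x0,P)<.006)&(P[:,2]<.03)]
x,e=fit(lambda x:f(x,Q),x0); print(len(Q),x.round(4),e*1e3)
print("pot foot world",(p+M@x[:3]).round(4))
W=(.6191,-.0666)
go([*W,.225],frame([0,0,1],0))
E
```

```text
Traceback (most recent call last):
numpy._core._exceptions._UFuncOutputCastingError: Cannot cast ufunc 'divide' output from dtype('float64') to dtype('int64') with casting rule 'same_kind'
```

View pics/w2.png

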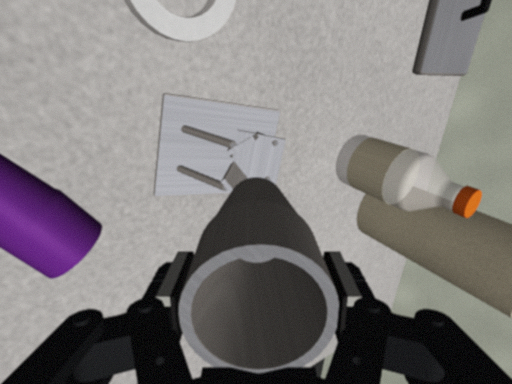

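The pot is held between the fingers with its mouth at (260,310), and the stand is empty. I'll rerun the in-hand fit with the bug fixed.

```bash
cat >> h.py <<'E'
def inhand(w,pr,foot,zmax=.03,up=False):
    "pose in the tool frame of what is held: foot xyz, axis tilts"
    o,p,r=state(); M=r.as_matrix(); P=(cloud(w).reshape(-1,3)-p)@M; P=P[~np.isnan(P[:,0])]
    def f(x,P):
        a=np.array([x[3],x[4],-1.]); return prof(P,np.asarray(x[:3]),a/np.linalg.norm(a),pr)
    x0=[0,0,foot,0,0]; Q=P[(f(x0,P)<.007)&(P[:,2]<foot-.03)&(np.abs(P[:,0])<.029)]
    x,e=fit(lambda x:f(x,Q),x0); print("inhand",len(Q),x.round(4),"res",round(e*1e3,2),"foot world",(p+M@x[:3]).round(4)); return x
E
python3 - <<'E'
from h import *
w=get_image("wrist"); inhand(w,POT,.094)
go([.6191,-.0666,.225],frame([0,0,1],0))
E
```

```text
inhand 22188 [-0.0003  0.0007  0.0939  0.0161 -0.0028] res 0.23 foot world [ 0.3978 -0.3092  0.1535]
t 6.83 tcp [ 0.3449 -0.3002  0.2305] q [-1.29  0.08  1.89  0.67  1.   -1.64] F [-0.4 -0.5 -3.5] grip 0.0611
offset [ 7.9  -7.76  4.64] dr [ 1.   -5.75  0.31] |mm| 360 |deg| 35.0
```

Emit:
{"fn": "move_arm", "kwargs": {"motion": [{"offset": [0.6,-0.6,0.3],"dr": [0.17,-0.96,0.05],"fingers": 40},{"offset": [1.4,-1.4,0.8],"dr": [0.36,-2.1,0.11],"fingers": 40},{"offset": [2.3,-2.25,1.35],"dr": [0.57,-3.3,0.18],"fingers": 40},{"offset": [3.2,-3.15,1.85],"dr": [0.78,-4.5,0.25],"fingers": 40},{"offset": [3.95,-3.9,2.3],"dr": [1.0,-5.75,0.31],"fingers": 40}]}}

```text
t: 7.25
tool_pos: [0.4588, -0.202, 0.2276]
orientation: [3.116, 0.011, 0.211]
ft_force: [0.3, -2.1, -2.2]
grip_width: 0.0607
```

Emit:
{"fn": "move_arm", "kwargs": {"motion": [{"offset": [1.0,-0.9,0],"dr": [0,0,0],"fingers": 40},{"offset": [2.0,-1.8,0],"dr": [0,0,0],"fingers": 40},{"offset": [3.0,-2.6,0],"dr": [0,0,0],"fingers": 40},{"offset": [3.8,-3.3,0],"dr": [0,0,0],"fingers": 40},{"offset": [4.3,-3.7,0],"dr": [0,0,0],"fingers": 40}]}}

```text
t: 7.67
tool_pos: [0.5881, -0.0862, 0.241]
orientation: [3.118, 0.017, 0.208]
ft_force: [-0.8, 0.3, -2.3]
grip_width: 0.061
```

```bash
python3 - <<'E'
from h import *
w=get_image("wrist"); x=inhand(w,POT,.094)
P=cloud(w).reshape(-1,3); P=P[~np.isnan(P[:,0])]
T=P[(np.linalg.norm(P[:,:2]-(.619,-.0666),axis=1)<.08)&(P[:,2]<.105)&(P[:,2]>.06)]
print("tower pts",len(T))
if len(T)>200:
    for h in (.09,.095): pass
    s,e=fit(lambda c:prof(T,np.r_[c[:2],c[2]],axis(0,0),TOW),[.619,-.0666,0]); print("well",s.round(4),e*1e3)
b=get_image("scene"); S=pts(b,"warmer"); S=S[np.linalg.norm(S[:,:2]-(.6,-.05),axis=1)<.075]
print("scene well",fit(lambda c:prof(S,np.r_[c,0],axis(0,0),TOW),[.619,-.0666]))
o,p,r=state(); go([.6191,-.0666,.225],frame([-x[3],0,1],0))
save(w,"w3.png")
E
```

```text
inhand 22023 [-0.0019  0.0013  0.0943  0.0173 -0.0027] res 0.22 foot world [ 0.6003 -0.088   0.1474]
tower pts 14862
well [ 6.213e-01 -6.840e-02  3.000e-04] 0.7102530089775766
scene well (array([ 0.61903626, -0.06718049]), np.float64(0.001393108275653518))
t 7.82 tcp [ 0.5867 -0.088   0.2407] q [-0.36  0.4   1.27  0.03  1.34 -0.38] F [ 0.3 -0.3 -3.2] grip 0.061
offset [ 1.01 -0.71  0.65] dr [ 0.16 -1.1   0.1 ] |mm| 42 |deg| 6.7
```

View pics/w3.png

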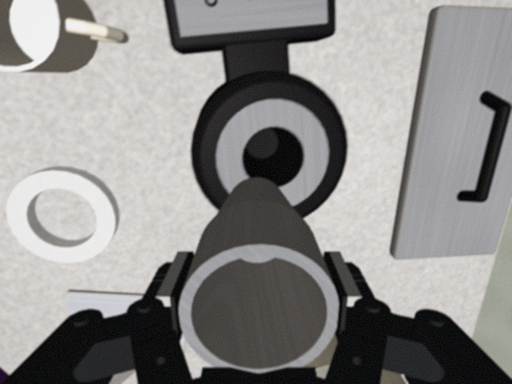

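The well hole is at (272,157) and the pot foot is just behind it. I'm levelling the pot and centring it above the well.

Emit:
{"fn": "move_arm", "kwargs": {"motion": [{"offset": [0.4,-0.3,0.25],"dr": [0.05,-0.4,0.03],"fingers": 40},{"offset": [0.8,-0.5,0.45],"dr": [0.1,-0.8,0.07],"fingers": 40},{"offset": [1.08,-0.69,0.65],"dr": [0.16,-1.1,0.1],"fingers": 40},{"offset": [1.08,-0.69,0.65],"dr": [0.16,-1.1,0.1],"fingers": 40},{"offset": [1.08,-0.69,0.65],"dr": [0.16,-1.1,0.1],"fingers": 40}]}}

```text
t: 8.23
tool_pos: [0.6209, -0.0675, 0.2237]
orientation: [-3.141, -0.001, -0.024]
ft_force: [-1.2, -0.1, -3.3]
grip_width: 0.0608
```

```bash
python3 - <<'E'
from h import *
w=get_image("wrist"); x=inhand(w,POT,.094); o,p,r=state(); M=r.as_matrix(); ax=M@np.array([x[3],x[4],-1]); print("axis",ax.round(4))
P=cloud(w).reshape(-1,3); P=P[~np.isnan(P[:,0])]
T=P[(np.linalg.norm(P[:,:2]-(.619,-.0666),axis=1)<.085)&(P[:,2]<.105)&(P[:,2]>.06)]
s,e=fit(lambda c:prof(T,np.r_[c[:2],c[2]],axis(0,0),TOW),[.619,-.0666,0]); print("well",len(T),s.round(4),e*1e3)
d=p+M@x[:3]; print("foot-well mm",((d[:2]-s[:2])*1e3).round(1),"foot above rim",(d[2]-.095).round(4))
go(p+np.r_[s[:2]-d[:2],.04-d[2]],M)
E
```

```text
inhand 22293 [-0.0003  0.0001  0.095   0.0178 -0.0019] res 0.22 foot world [ 0.6218 -0.0678  0.1295]
axis [0.0016 0.0019 1.0002]
well 13773 [ 6.212e-01 -7.010e-02  2.000e-04] 0.6874298523393552
foot-well mm [0.7 2.3] foot above rim 0.0345
t 8.28 tcp [ 0.6206 -0.0677  0.2245] q [-0.3   0.52  1.11  0.    1.5  -0.3 ] F [ 1.3 -0.2 -3. ] grip 0.0609
offset [-0.07  0.08  2.98] dr [ 0.  0. -0.] |mm| 90 |deg| 0.0
```

Emit:
{"fn": "move_arm", "kwargs": {"motion": [{"offset": [-0.03,0.06,0.4],"dr": [0,0,0],"fingers": 40},{"offset": [-0.03,0.06,0.9],"dr": [0,0,0],"fingers": 40},{"offset": [-0.03,0.06,1.4],"dr": [0,0,0],"fingers": 40},{"offset": [-0.03,0.06,1.75],"dr": [0,0,0],"fingers": 40},{"offset": [-0.03,0.06,1.9],"dr": [0,0,0],"fingers": 40}]}}

```text
t: 8.7
tool_pos: [0.6196, -0.0698, 0.1663]
orientation: [-3.141, 0.001, -0.023]
ft_force: [-0.5, 0.1, -2.9]
grip_width: 0.0607
```

Emit:
{"fn": "move_arm", "kwargs": {"motion": [{"offset": [0,0,0.15],"dr": [0,0,0],"fingers": 40},{"offset": [0,0,0.3],"dr": [0,0,0],"fingers": 40},{"offset": [0,0,0.4],"dr": [0,0,0],"fingers": 40},{"offset": [0,0,0.5],"dr": [0,0,0],"fingers": 40},{"offset": [0,0,0.5],"dr": [0,0,0],"fingers": 40}]}}

```text
t: 9.12
tool_pos: [0.6199, -0.0695, 0.1511]
orientation: [-3.14, 0.001, -0.023]
ft_force: [0.2, 1.7, -4.2]
grip_width: 0.0606
```

Emit:
{"fn": "move_arm", "kwargs": {"motion": [{"offset": [0,0,0.06],"dr": [0,0,0],"fingers": 40},{"offset": [0,0,0.12],"dr": [0,0,0],"fingers": 40},{"offset": [0,0,0.18],"dr": [0,0,0],"fingers": 40},{"offset": [0,0,0.24],"dr": [0,0,0],"fingers": 40},{"offset": [0,0,0.24],"dr": [0,0,0],"fingers": 40}]}}

```text
t: 9.53
tool_pos: [0.62, -0.0689, 0.1438]
orientation: [-3.139, 0.0, -0.023]
ft_force: [-0.7, 5.7, -0.7]
grip_width: 0.0608
```

Emit:
{"fn": "move_arm", "kwargs": {"motion": [{"offset": [0,0,0.03],"dr": [0,0,0],"fingers": 40},{"offset": [0,0,0.06],"dr": [0,0,0],"fingers": 40},{"offset": [0,0,0.06],"dr": [0,0,0],"fingers": 40}]}}

```text
t: 9.78
tool_pos: [0.62, -0.0687, 0.1419]
orientation: [-3.139, 0.0, -0.023]
ft_force: [-0.7, 5.5, 0.7]
grip_width: 0.0608
```

Emit:
{"fn": "move_arm", "kwargs": {"motion": [{"offset": [0,-0.07,0],"dr": [0,0,0],"fingers": 40},{"offset": [0,-0.07,0.03],"dr": [0,0,0],"fingers": 40},{"offset": [0,-0.07,0.06],"dr": [0,0,0],"fingers": 40},{"offset": [0,-0.07,0.06],"dr": [0,0,0],"fingers": 40}]}}

```text
t: 10.12
tool_pos: [0.6199, -0.067, 0.1396]
orientation: [-3.14, 0.0, -0.022]
ft_force: [-0.4, 0.9, -2.6]
grip_width: 0.0609
```

Emit:
{"fn": "move_arm", "kwargs": {"motion": [{"offset": [0,0,0.03],"dr": [0,0,0],"fingers": 40},{"offset": [0,0,0.06],"dr": [0,0,0],"fingers": 40},{"offset": [0,0,0.06],"dr": [0,0,0],"fingers": 40}]}}

```text
t: 10.37
tool_pos: [0.6198, -0.0671, 0.1375]
orientation: [-3.14, 0.001, -0.021]
ft_force: [0.5, -0.3, -2.4]
grip_width: 0.0608
```

Emit:
{"fn": "move_arm", "kwargs": {"motion": [{"offset": [0,0,0.03],"dr": [0,0,0],"fingers": 40},{"offset": [0,0,0.06],"dr": [0,0,0],"fingers": 40},{"offset": [0,0,0.06],"dr": [0,0,0],"fingers": 40}]}}

```text
t: 10.62
tool_pos: [0.6199, -0.0671, 0.1356]
orientation: [-3.14, 0.001, -0.022]
ft_force: [-0.6, 0.2, -3.5]
grip_width: 0.0608
```

Emit:
{"fn": "move_arm", "kwargs": {"motion": [{"offset": [0,0,0.02],"dr": [0,0,0],"fingers": 40},{"offset": [0,0,0.04],"dr": [0,0,0],"fingers": 40},{"offset": [0,0,0.04],"dr": [0,0,0],"fingers": 40}]}}

```text
t: 10.87
tool_pos: [0.6199, -0.0671, 0.135]
orientation: [-3.14, 0.001, -0.022]
ft_force: [-2.2, 1.3, 4.2]
grip_width: 0.0605
```

The pot has come to rest: Fz changed from −3 to +4 N and the foot is about 55 mm below the rim. I'm releasing it.

Emit:
{"fn": "move_arm", "kwargs": {"motion": [{"offset": [0,0,0],"dr": [0,0,0],"fingers": 66},{"offset": [0,0,0],"dr": [0,0,0],"fingers": 75},{"offset": [0,0,0],"dr": [0,0,0],"fingers": 85},{"offset": [0,0,0],"dr": [0,0,0],"fingers": 85},{"offset": [0,0,0],"dr": [0,0,0],"fingers": 85}], "grip_force": 20}}

```text
t: 11.28
tool_pos: [0.62, -0.0672, 0.1349]
orientation: [-3.14, 0.001, -0.023]
ft_force: [-0.4, -0.3, 0.7]
grip_width: 0.0847
```

Emit:
{"fn": "move_arm", "kwargs": {"motion": [{"offset": [0,0,-0.5],"dr": [0,0,0],"fingers": 85},{"offset": [0,0,-1.2],"dr": [0,0,0],"fingers": 85},{"offset": [0,0,-2.2],"dr": [0,0,0],"fingers": 85},{"offset": [0,0,-3.2],"dr": [0,0,0],"fingers": 85},{"offset": [0,0,-4.2],"dr": [0,0,0],"fingers": 85}]}}

```text
t: 11.7
tool_pos: [0.6179, -0.0673, 0.2622]
orientation: [-3.14, 0.001, -0.022]
ft_force: [1.0, -0.2, -0.9]
grip_width: 0.0851
```

```bash
python3 - <<'E'
from h import *
w=get_image("wrist"); C=cloud(w); P=C.reshape(-1,3); P=P[~np.isnan(P[:,0])]
c0=np.array([.62,-.067,.040]); 
Q=P[(prof(P,c0,axis(0,0),POT)<.008)&(P[:,2]>.11)]
def f(x,Q): a=np.array([x[3],x[4],1.]); return prof(Q,x[:3],a/np.linalg.norm(a),POT)
x,e=fit(lambda x:f(x,Q),[*c0,0,0]); print("pot foot/tilt",len(Q),x.round(4),e*1e3)
# dial bar seen from the wrist
B=P[(np.linalg.norm(P[:,:2]-(.604,.0925),axis=1)<.045)&(P[:,2]>.085)]
if len(B)>50:
    r=cv2.minAreaRect((B[:,:2]*1e3).astype(np.float32)); print("bar",len(B),r)
go([.62,.338-.0,.25],frame([0,0,1],np.radians(35)))
save(w,"w4.png")
E
```

```text
pot foot/tilt 4615 [ 0.621  -0.0669  0.0406 -0.0013 -0.0016] 0.19065636180289752
bar 141 ((585.8443603515625, 78.75588989257812), (21.890209197998047, 4.356444358825684), 5.4059576988220215)
t 11.75 tcp [ 0.6195 -0.0677  0.269 ] q [-0.3   0.49  1.04  0.01  1.59 -0.3 ] F [-1.  -0.7  5.1] grip 0.0849
offset [ -0.   -13.53   0.61] dr [ 0.08 -0.22 -5.84] |mm| 406 |deg| 35.0
```

View pics/w4.png

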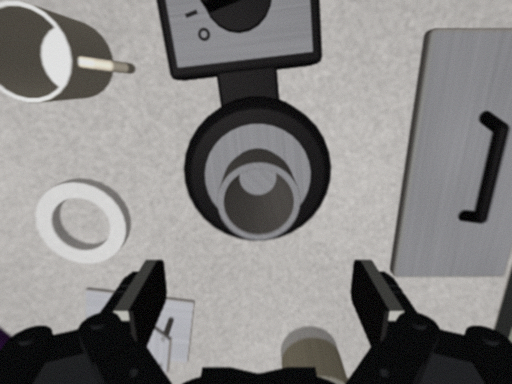

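The pot is seated upright (tilt about 2 mrad, foot 54 mm below the rim); its mouth is at (258,200). Now to the cup.

Emit:
{"fn": "move_arm", "kwargs": {"motion": [{"offset": [-0.6,-1.1,0],"dr": [0,0,0],"fingers": 85},{"offset": [-1.3,-2.4,0],"dr": [0,0,0],"fingers": 85},{"offset": [-2.0,-3.6,0],"dr": [0,0,0],"fingers": 85},{"offset": [-2.7,-4.8,0],"dr": [0,0,0],"fingers": 85},{"offset": [-3.4,-6.0,0],"dr": [0,0,0],"fingers": 85}]}}

```text
t: 12.17
tool_pos: [0.5176, 0.1113, 0.2662]
orientation: [3.14, -0.001, 0.039]
ft_force: [0.7, 1.6, -0.5]
grip_width: 0.0852
```

Emit:
{"fn": "move_arm", "kwargs": {"motion": [{"offset": [-0.6,-1.2,0],"dr": [0,0,0],"fingers": 85},{"offset": [-1.2,-2.4,0],"dr": [0,0,0],"fingers": 85},{"offset": [-1.9,-3.6,0],"dr": [0,0,0],"fingers": 85},{"offset": [-2.5,-4.8,0],"dr": [0,0,0],"fingers": 85},{"offset": [-3.0,-5.7,0],"dr": [0,0,0],"fingers": 85}]}}

```text
t: 12.58
tool_pos: [0.4261, 0.2847, 0.2638]
orientation: [3.141, 0.001, 0.039]
ft_force: [0.1, 0.8, 0.9]
grip_width: 0.0852
```

Emit:
{"fn": "move_arm", "kwargs": {"motion": [{"offset": [-0.6,-0.8,0],"dr": [0,0,-1.19],"fingers": 85},{"offset": [-0.8,-1.3,0],"dr": [0,0,-2.37],"fingers": 85},{"offset": [-0.8,-1.3,0],"dr": [0,0,-3.56],"fingers": 85},{"offset": [-0.8,-1.3,0],"dr": [0,0,-4.75],"fingers": 85},{"offset": [-0.8,-1.3,0],"dr": [0,0,-5.9],"fingers": 85}]}}

```text
t: 13.0
tool_pos: [0.4017, 0.324, 0.263]
orientation: [2.981, 0.964, 0.037]
ft_force: [-0.0, -0.2, -1.1]
grip_width: 0.085
```

```bash
python3 - <<'E'
from h import *
w=get_image("wrist"); save(w,"w5.png"); P=cloud(w).reshape(-1,3); P=P[~np.isnan(P[:,0])]
Q=P[(prof(P,np.array([.398,.336,0]),axis(0,0),CUP)<.008)&(P[:,2]>.04)]
x,e=fit(lambda x:prof(Q,np.r_[x,0],axis(0,0),CUP),[.398,.336]); print("cup",len(Q),x.round(4),e*1e3)
for t in("cup","jar"):
    for q in regions_of(w,t)[:2]: print(t,q["p"],q["point"])
go([*x,.081],frame([0,0,1],np.radians(35)))
E
```

```text
cup 2276 [0.3962 0.3399] 1.3709032784606865
cup 0.81 [260.2, 157.3]
jar 0.66 [263.8, 258.4]
t 13.15 tcp [0.402  0.3237 0.2631] q [ 0.45  0.3   1.36 -0.01  1.47 -0.16] F [-0.  -0.1  0.9] grip 0.0849
offset [ 0.03 -0.65  6.06] dr [ 0.14 -0.19  0.04] |mm| 183 |deg| 1.5
```

View pics/w5.png

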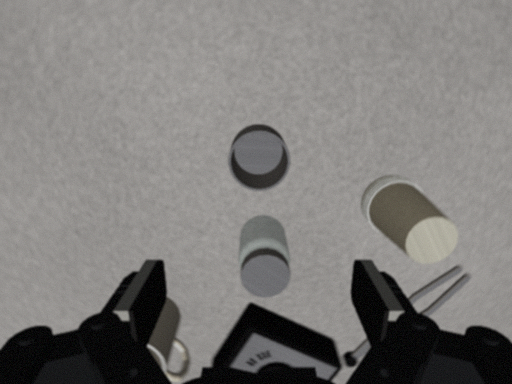

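The cup is at (260,157) with the jar beside it at (265,258), and the jaws lie perpendicular to the line between them. I'm descending part way and re-measuring the rim.

Emit:
{"fn": "move_arm", "kwargs": {"motion": [{"offset": [0.03,-0.65,0.5],"dr": [0.14,-0.19,0.04],"fingers": 85},{"offset": [0.03,-0.65,1.2],"dr": [0.14,-0.19,0.04],"fingers": 85},{"offset": [0.03,-0.65,1.9],"dr": [0.14,-0.19,0.04],"fingers": 85},{"offset": [0.03,-0.65,2.5],"dr": [0.14,-0.19,0.04],"fingers": 85},{"offset": [0.03,-0.65,2.7],"dr": [0.14,-0.19,0.04],"fingers": 85}]}}

```text
t: 13.57
tool_pos: [0.3927, 0.3395, 0.1794]
orientation: [2.997, 0.939, -0.006]
ft_force: [-0.5, -0.1, -0.4]
grip_width: 0.085
```

```bash
python3 - <<'E'
from h import *
w=get_image("wrist"); P=cloud(w).reshape(-1,3); P=P[~np.isnan(P[:,0])]
T=P[(np.linalg.norm(P[:,:2]-(.396,.338),axis=1)<.045)&(P[:,2]>.104)&(P[:,2]<.114)]
c,r=cv2.minEnclosingCircle((T[:,:2]*1e3).astype(np.float32)); print("rim",len(T),c,r,"z",np.median(T[:,2]))
go([c[0]/1e3,c[1]/1e3,.081],frame([0,0,1],np.radians(35)))
E
```

```text
rim 1132 (398.03759765625, 338.6479187011719) 28.17880630493164 z 0.10763981023217178
t 13.62 tcp [0.3929 0.3395 0.1796] q [ 0.48  0.38  1.48 -0.    1.28 -0.12] F [-0.6  0.6 -1.4] grip 0.0849
offset [0.14 0.12 3.29] dr [-0.    0.04 -0.03] |mm| 99 |deg| 0.3
```

Emit:
{"fn": "move_arm", "kwargs": {"motion": [{"offset": [0.14,0.12,0.4],"dr": [0,0,0],"fingers": 85},{"offset": [0.14,0.12,1.0],"dr": [0,0,0],"fingers": 85},{"offset": [0.14,0.12,1.6],"dr": [0,0,0],"fingers": 85},{"offset": [0.14,0.12,2.2],"dr": [0,0,0],"fingers": 85},{"offset": [0.14,0.12,2.7],"dr": [0,0,0],"fingers": 85}]}}

```text
t: 14.03
tool_pos: [0.3986, 0.3389, 0.0986]
orientation: [2.998, 0.936, -0.004]
ft_force: [0.4, 0.7, -0.3]
grip_width: 0.0849
```

Emit:
{"fn": "move_arm", "kwargs": {"motion": [{"offset": [0,0,0.4],"dr": [0,0,0],"fingers": 85},{"offset": [0,0,0.65],"dr": [0,0,0],"fingers": 80},{"offset": [0,0,0.65],"dr": [0,0,0],"fingers": 65},{"offset": [0,0,0.65],"dr": [0,0,0],"fingers": 50},{"offset": [0,0,0.65],"dr": [0,0,0],"fingers": 40}], "grip_force": 40}}

```text
t: 14.45
tool_pos: [0.3989, 0.339, 0.0803]
orientation: [2.998, 0.935, -0.002]
ft_force: [-0.4, -1.2, -1.1]
grip_width: 0.0555
```

Emit:
{"fn": "move_arm", "kwargs": {"motion": [{"offset": [0,0,0],"dr": [0,0,0],"fingers": 40},{"offset": [0,0,0],"dr": [0,0,0],"fingers": 40},{"offset": [0,0,0],"dr": [0,0,0],"fingers": 40}]}}

```text
t: 14.7
tool_pos: [0.3991, 0.3391, 0.0807]
orientation: [2.999, 0.935, -0.001]
ft_force: [1.0, -0.6, -2.4]
grip_width: 0.0554
```

Emit:
{"fn": "move_arm", "kwargs": {"motion": [{"offset": [0,0,-0.5],"dr": [0,0,0],"fingers": 40},{"offset": [0,0,-1.5],"dr": [0,0,0],"fingers": 40},{"offset": [0,0,-2.7],"dr": [0,0,0],"fingers": 40},{"offset": [0,0,-3.9],"dr": [0,0,0],"fingers": 40},{"offset": [0,0,-5.1],"dr": [0,0,0],"fingers": 40}]}}

```text
t: 15.12
tool_pos: [0.3988, 0.339, 0.2355]
orientation: [2.999, 0.935, -0.001]
ft_force: [0.7, 0.1, -1.2]
grip_width: 0.0554
```

Emit:
{"fn": "move_arm", "kwargs": {"motion": [{"offset": [-0.05,0.6,-0.8],"dr": [0,0,0],"fingers": 40},{"offset": [-0.2,1.7,-1.5],"dr": [0,0,0],"fingers": 40},{"offset": [-0.3,2.9,-1.8],"dr": [0,0,0],"fingers": 40},{"offset": [-0.45,4.1,-1.8],"dr": [0,0,0],"fingers": 40},{"offset": [-0.6,5.4,-1.8],"dr": [0,0,0],"fingers": 40}]}}

```text
t: 15.53
tool_pos: [0.4763, 0.1944, 0.2905]
orientation: [2.998, 0.936, 0.002]
ft_force: [1.6, 0.2, -1.6]
grip_width: 0.0553
```

Emit:
{"fn": "move_arm", "kwargs": {"motion": [{"offset": [-0.15,1.3,0],"dr": [0,0,0],"fingers": 40},{"offset": [-0.3,2.6,0],"dr": [0,0,0],"fingers": 40},{"offset": [-0.4,3.8,0],"dr": [0,0,0],"fingers": 40},{"offset": [-0.5,4.8,0],"dr": [0,0,0],"fingers": 40},{"offset": [-0.6,5.5,0],"dr": [0,0,0],"fingers": 40}]}}

```text
t: 15.95
tool_pos: [0.5564, 0.0458, 0.2903]
orientation: [2.999, 0.933, 0.001]
ft_force: [-0.2, -0.7, -2.0]
grip_width: 0.0548
```

```bash
python3 - <<'E'
from h import *
w=get_image("wrist"); save(w,"w6.png"); x=inhand(w,CUP,.081); o,p,r=state(); M=r.as_matrix(); print("axis",(M@np.array([x[3],x[4],-1])).round(4))
P=(cloud(w).reshape(-1,3)-p)@M; P=P[~np.isnan(P[:,0])]; T=P[(np.abs(P[:,2]+.027)<.003)&(np.hypot(P[:,0],P[:,1])<.032)]
print("rim in tool",len(T),cv2.minEnclosingCircle((T[:,:2]*1e3).astype(np.float32)),np.median(T[:,2]))
d=p+M@x[:3]; go(p+np.r_[np.array([.621,-.067])-d[:2],0],frame([0,0,1],np.radians(35)))
E
```

```text
inhand 17192 [-0.0014 -0.0039  0.079   0.0332 -0.0076] res 1.39 foot world [0.5543 0.0457 0.2109]
axis [0.0218 0.0269 1.    ]
rim in tool 4227 ((0.45554447174072266, -2.418546676635742), 31.472618103027344) -0.0277924758406671
t 16.0 tcp [0.5575 0.0435 0.2899] q [-0.13  0.37  1.17 -0.    1.6  -0.73] F [ 0.3 -2.7 -3.2] grip 0.055
offset [-0.29  4.36  0.01] dr [ 0.02  0.   -0.09] |mm| 131 |deg| 0.6
```

View pics/w6.png

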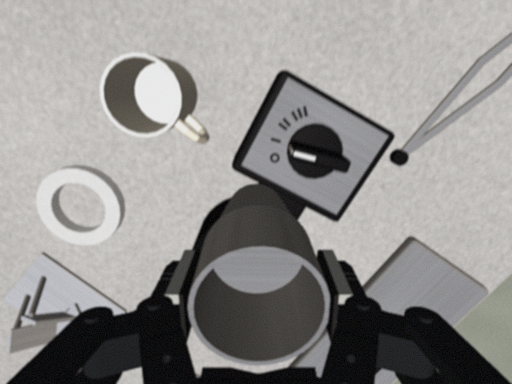

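The cup is held with its mouth at (258,300). On the dial, the pointer at (292,151) stands at the one-bar mark, so it is at the first setting. I'm moving over the pot.

Emit:
{"fn": "move_arm", "kwargs": {"motion": [{"offset": [-0.05,0.8,0],"dr": [0,0,0],"fingers": 40},{"offset": [-0.15,1.9,0],"dr": [0,0,0],"fingers": 40},{"offset": [-0.2,3.0,0],"dr": [0,0,0],"fingers": 40},{"offset": [-0.25,3.9,0],"dr": [0,0,0],"fingers": 40},{"offset": [-0.29,4.36,0],"dr": [0,0,0],"fingers": 40}]}}

```text
t: 16.42
tool_pos: [0.6253, -0.072, 0.2894]
orientation: [3.0, 0.926, -0.0]
ft_force: [0.4, 0.2, -1.5]
grip_width: 0.0549
```

```bash
cat >> h.py <<'E'
def cupinhand(w):
    o,p,r=state(); M=r.as_matrix(); P=(cloud(w).reshape(-1,3)-p)@M; P=P[~np.isnan(P[:,0])]
    E=np.array(w["extrinsics"]); cam=(-E[:3,:3].T@E[:3,3]-p)@M; u=cam[:2]/np.linalg.norm(cam[:2])
    O=CUP[1:5]
    def f(x,P):
        a=np.array([x[3],x[4],-1.]); return prof(P,np.asarray(x[:3]),a/np.linalg.norm(a),O)
    x=np.array([0,-.001,.081,0,0])
    for tol in (.006,.004,.002):
        s=(P[:,:2]-x[:2])@u; Q=P[(f(x,P)<tol)&(s>.012)&(np.abs(P[:,0])<.027)]
        T=P[(np.abs(P[:,2]-x[2]+.108)<.0025)&(np.abs(np.hypot(P[:,0]-x[0],P[:,1]-x[1])-.0275)<.004)]
        x,e=fit(lambda y:np.r_[f(y,Q),np.sqrt(len(Q)/len(T))*((T-y[:3])@(np.array([y[3],y[4],-1])/np.linalg.norm([y[3],y[4],-1]))-.108)],x)
    print("cam",cam.round(3),"cup",len(Q),len(T),x.round(4),"res",round(e*1e3,2)); return x
E
python3 - <<'E'
from h import *
w=get_image("wrist"); save(w,"w7.png"); x=cupinhand(w); o,p,r=state(); M=r.as_matrix(); ax=M@np.array([x[3],x[4],-1]); foot=p+M@x[:3]
print("axis",ax.round(4),"foot",foot.round(4),"foot-pot mm",((foot[:2]-(.621,-.067))*1e3).round(1))
go(p,frame([0,0,1],np.radians(35)))
E
```

```text
cam [ 0.002 -0.085 -0.135] cup 6108 3554 [ 0.0001 -0.0016  0.08    0.0196  0.0075] res 0.31
axis [0.0201 0.0074 1.    ] foot [ 0.625 -0.072  0.209] foot-pot mm [ 4. -5.]
t 16.47 tcp [ 0.6257 -0.0731  0.289 ] q [-0.3   0.5   0.95 -0.    1.68 -0.9 ] F [-1.6 -1.2 -3.2] grip 0.0549
offset [0. 0. 0.] dr [ 0.02  0.01 -0.12] |mm| 0 |deg| 0.8
```

```bash
python3 - <<'E'
from h import *
x=np.array([.0001,-.0016,.080]); Rm=frame(np.array([-.019,-.007,1])/np.linalg.norm([-.019,-.007,1]),np.radians(35))
t=np.array([.621,-.067,.185])-Rm@x; print(t); go(t,Rm)
E
```

```text
[ 0.62031613 -0.06892787  0.26498991]
t 16.47 tcp [ 0.6257 -0.0731  0.289 ] q [-0.3   0.5   0.95 -0.    1.68 -0.9 ] F [-1.6 -1.2 -3.2] grip 0.0549
offset [-0.07 -0.22  0.8 ] dr [-0.03  0.2  -0.13] |mm| 25 |deg| 1.4
```

Emit:
{"fn": "move_arm", "kwargs": {"motion": [{"offset": [-0.04,-0.1,0.3],"dr": [-0.03,0.2,-0.13],"fingers": 40},{"offset": [-0.07,-0.22,0.6],"dr": [-0.03,0.2,-0.13],"fingers": 40},{"offset": [-0.07,-0.22,0.8],"dr": [-0.03,0.2,-0.13],"fingers": 40},{"offset": [-0.07,-0.22,0.8],"dr": [-0.03,0.2,-0.13],"fingers": 40},{"offset": [-0.07,-0.22,0.8],"dr": [-0.03,0.2,-0.13],"fingers": 40}]}}

```text
t: 16.88
tool_pos: [0.6203, -0.0686, 0.2651]
orientation: [-2.995, -0.946, -0.032]
ft_force: [0.2, 0.4, -1.3]
grip_width: 0.0551
```

```bash
python3 - <<'E'
from h import *
w=get_image("wrist"); save(w,"w8.png"); x=cupinhand(w); o,p,r=state(); M=r.as_matrix(); ax=M@np.array([x[3],x[4],-1]); foot=p+M@x[:3]
print("axis",ax.round(4),"foot",foot.round(4))
P=cloud(w).reshape(-1,3); P=P[~np.isnan(P[:,0])]; c0=np.array([.621,-.0669,.0406])
Q=P[(prof(P,c0,axis(0,0),POT[2:6])<.007)&(P[:,2]>.125)&(P[:,2]<.17)]
s,e=fit(lambda y:prof(Q,y,axis(0,0),POT[2:6]),c0); print("pot",len(Q),s.round(4),e*1e3,"foot-pot mm",((foot-s)[:2]*1e3).round(1))
go(p+[s[0]-foot[0],s[1]-foot[1],.1056-foot[2]],M)
E
```

```text
cam [ 0.001 -0.084 -0.134] cup 6112 3484 [-0.0003 -0.0006  0.0807  0.02    0.0077] res 0.3
axis [ 8.0000e-04 -1.4000e-03  1.0002e+00] foot [ 0.6214 -0.0678  0.1848]
pot 1849 [ 0.621  -0.0669  0.0404] 0.2909040056255918 foot-pot mm [ 0.4 -1. ]
t 16.93 tcp [ 0.6205 -0.0686  0.2655] q [-0.3   0.49  1.04  0.01  1.59 -0.92] F [-0.4 -0.4 -2.2] grip 0.0552
offset [-0.05 -0.05  2.64] dr [-0. -0. -0.] |mm| 79 |deg| 0.0
```

Emit:
{"fn": "move_arm", "kwargs": {"motion": [{"offset": [-0.03,-0.03,0.4],"dr": [0,0,0],"fingers": 40},{"offset": [-0.04,-0.04,0.9],"dr": [0,0,0],"fingers": 40},{"offset": [-0.05,-0.05,1.4],"dr": [0,0,0],"fingers": 40},{"offset": [-0.05,-0.05,1.8],"dr": [0,0,0],"fingers": 40},{"offset": [-0.05,-0.05,2.0],"dr": [0,0,0],"fingers": 40}]}}

```text
t: 17.35
tool_pos: [0.6194, -0.0676, 0.2045]
orientation: [-2.995, -0.946, -0.031]
ft_force: [-0.1, 0.4, -1.9]
grip_width: 0.0556
```

Emit:
{"fn": "move_arm", "kwargs": {"motion": [{"offset": [0,0,0.05],"dr": [0,0,0],"fingers": 40},{"offset": [0,0,0.1],"dr": [0,0,0],"fingers": 40},{"offset": [0,0,0.15],"dr": [0,0,0],"fingers": 40},{"offset": [0,0,0.2],"dr": [0,0,0],"fingers": 40},{"offset": [0,0,0.25],"dr": [0,0,0],"fingers": 40}]}}

```text
t: 17.77
tool_pos: [0.6198, -0.0676, 0.1975]
orientation: [-2.995, -0.946, -0.033]
ft_force: [0.1, 0.2, -2.8]
grip_width: 0.0549
```

Emit:
{"fn": "move_arm", "kwargs": {"motion": [{"offset": [0,0,0.04],"dr": [0,0,0],"fingers": 40},{"offset": [0,0,0.08],"dr": [0,0,0],"fingers": 40},{"offset": [0,0,0.12],"dr": [0,0,0],"fingers": 40},{"offset": [0,0,0.17],"dr": [0,0,0],"fingers": 40},{"offset": [0,0,0.17],"dr": [0,0,0],"fingers": 40}]}}

```text
t: 18.18
tool_pos: [0.6198, -0.0676, 0.1921]
orientation: [-2.995, -0.946, -0.032]
ft_force: [0.2, -0.0, -1.7]
grip_width: 0.0552
```

Emit:
{"fn": "move_arm", "kwargs": {"motion": [{"offset": [0,0,0.03],"dr": [0,0,0],"fingers": 40},{"offset": [0,0,0.06],"dr": [0,0,0],"fingers": 40},{"offset": [0,0,0.06],"dr": [0,0,0],"fingers": 40}]}}

```text
t: 18.43
tool_pos: [0.6198, -0.0675, 0.1901]
orientation: [-2.995, -0.946, -0.032]
ft_force: [0.7, -0.2, -2.6]
grip_width: 0.0551
```

Emit:
{"fn": "move_arm", "kwargs": {"motion": [{"offset": [0,0,0.02],"dr": [0,0,0],"fingers": 40},{"offset": [0,0,0.04],"dr": [0,0,0],"fingers": 40},{"offset": [0,0,0.04],"dr": [0,0,0],"fingers": 40}]}}

```text
t: 18.68
tool_pos: [0.6197, -0.0675, 0.1887]
orientation: [-2.995, -0.946, -0.031]
ft_force: [0.2, 0.1, -2.1]
grip_width: 0.0555
```

Emit:
{"fn": "move_arm", "kwargs": {"motion": [{"offset": [0,0,0.02],"dr": [0,0,0],"fingers": 40},{"offset": [0,0,0.04],"dr": [0,0,0],"fingers": 40},{"offset": [0,0,0.04],"dr": [0,0,0],"fingers": 40}]}}

```text
t: 18.93
tool_pos: [0.6197, -0.0675, 0.1874]
orientation: [-2.995, -0.946, -0.031]
ft_force: [0.8, 0.8, -0.5]
grip_width: 0.0551
```

Emit:
{"fn": "move_arm", "kwargs": {"motion": [{"offset": [0,0,0.015],"dr": [0,0,0],"fingers": 40},{"offset": [0,0,0.03],"dr": [0,0,0],"fingers": 40},{"offset": [0,0,0.03],"dr": [0,0,0],"fingers": 40}]}}

```text
t: 19.18
tool_pos: [0.6197, -0.0675, 0.1864]
orientation: [-2.994, -0.946, -0.031]
ft_force: [-0.4, 0.4, -2.0]
grip_width: 0.0552
```

Emit:
{"fn": "move_arm", "kwargs": {"motion": [{"offset": [0,0,0.02],"dr": [0,0,0],"fingers": 40},{"offset": [0,0,0.04],"dr": [0,0,0],"fingers": 40},{"offset": [0,0,0.04],"dr": [0,0,0],"fingers": 40}]}}

```text
t: 19.43
tool_pos: [0.6197, -0.0675, 0.185]
orientation: [-2.994, -0.946, -0.031]
ft_force: [-1.2, -0.9, -2.0]
grip_width: 0.0552
```

Emit:
{"fn": "move_arm", "kwargs": {"motion": [{"offset": [0,0,0.015],"dr": [0,0,0],"fingers": 40},{"offset": [0,0,0.03],"dr": [0,0,0],"fingers": 40},{"offset": [0,0,0.03],"dr": [0,0,0],"fingers": 40}]}}

```text
t: 19.68
tool_pos: [0.6198, -0.0675, 0.1843]
orientation: [-2.995, -0.946, -0.031]
ft_force: [0.1, 0.7, -1.2]
grip_width: 0.0555
```

Emit:
{"fn": "move_arm", "kwargs": {"motion": [{"offset": [0,0,0.02],"dr": [0,0,0],"fingers": 40},{"offset": [0,0,0.04],"dr": [0,0,0],"fingers": 40},{"offset": [0,0,0.04],"dr": [0,0,0],"fingers": 40}]}}

```text
t: 19.93
tool_pos: [0.62, -0.0676, 0.1838]
orientation: [-2.995, -0.946, -0.033]
ft_force: [-2.2, -0.9, 4.8]
grip_width: 0.0552
```

Contact: Fz jumped by about 6 N. I'm releasing the cup, retreating and checking it.

Emit:
{"fn": "move_arm", "kwargs": {"motion": [{"offset": [0,0,0],"dr": [0,0,0],"fingers": 60},{"offset": [0,0,0],"dr": [0,0,0],"fingers": 70},{"offset": [0,0,0],"dr": [0,0,0],"fingers": 85},{"offset": [0,0,0],"dr": [0,0,0],"fingers": 85},{"offset": [0,0,0],"dr": [0,0,0],"fingers": 85}], "grip_force": 20}}

```text
t: 20.35
tool_pos: [0.62, -0.0676, 0.1836]
orientation: [-2.995, -0.946, -0.033]
ft_force: [-0.0, -0.3, -0.0]
grip_width: 0.0851
```

Emit:
{"fn": "move_arm", "kwargs": {"motion": [{"offset": [0,0,-0.5],"dr": [0,0,0],"fingers": 85},{"offset": [0,0,-1.2],"dr": [0,0,0],"fingers": 85},{"offset": [0,0,-2.0],"dr": [0,0,0],"fingers": 85},{"offset": [0,0,-2.8],"dr": [0,0,0],"fingers": 85},{"offset": [0,0,-3.4],"dr": [0,0,0],"fingers": 85}]}}

```text
t: 20.77
tool_pos: [0.6181, -0.0683, 0.2877]
orientation: [2.995, 0.946, 0.035]
ft_force: [0.9, -0.3, -0.9]
grip_width: 0.0852
```

```bash
python3 - <<'E'
from h import *
w=get_image("wrist"); save(w,"w9.png"); s=get_image("scene"); t=get_image("top")
def cl(p):
    P=cloud(p).reshape(-1,3); return P[~np.isnan(P[:,0])]
W=cl(w); T=W[(np.linalg.norm(W[:,:2]-(.621,-.067),axis=1)<.04)&(W[:,2]>.195)]
c,r=cv2.minEnclosingCircle((T[:,:2]*1e3).astype(np.float32)); print("cup rim wrist",len(T),np.round(c,1),round(r,1),"z",np.median(T[:,2]).round(4))
n=T-T.mean(0); print("rim normal",np.linalg.svd(n,full_matrices=False)[2][2].round(3))
for nm,p in(("scene",s),("top",t),("wrist",w)):
    P=cl(p); D=P[(np.linalg.norm(P[:,:2]-(.604,.0925),axis=1)<.045)]
    B=D[(D[:,2]>.098)&(D[:,2]<.115)]
    if len(B)>20: print(nm,"bar top",len(B),cv2.minAreaRect((B[:,:2]*1e3).astype(np.float32)),B[:,:2].mean(0).round(4))
go([.604,.0925,.21],frame([0,0,1],np.radians(21)))
E
```

```text
cup rim wrist 7521 [618.8 -60.7] 39.4 z 0.3554
rim normal [ 0.578 -0.807  0.12 ]
scene bar top 96 ((603.7265625, 90.81089782714844), (60.11157989501953, 14.139588356018066), 19.809900283813477) [0.6062 0.0909]
top bar top 79 ((600.1915283203125, 91.39604949951172), (61.032684326171875, 13.6016206741333), 20.306262969970703) [0.5991 0.0908]
wrist bar top 1231 ((602.4805297851562, 91.58404541015625), (60.32758331298828, 14.44072151184082), 19.536827087402344) [0.6037 0.0908]
t 20.92 tcp [ 0.6182 -0.0683  0.2867] q [-0.31  0.48  1.    0.01  1.64 -0.92] F [-0.5 -0.6 -0. ] grip 0.085
offset [ 2.64 -4.68  2.58] dr [ 0.05 -0.21  2.34] |mm| 179 |deg| 14.1
```

View pics/w9.png

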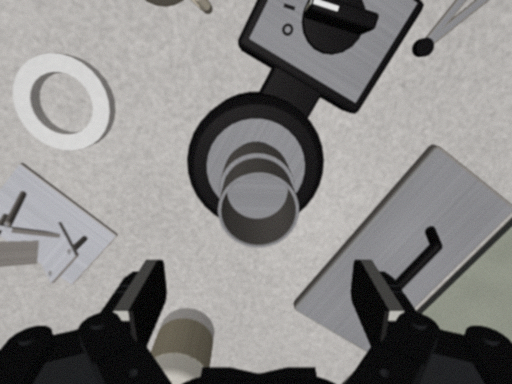

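The cup stands in the pot with its rim at (258,203). The dial bar centre is (0.6025, 0.0912) at azimuth 19.6°. I'm moving over the dial.

Emit:
{"fn": "move_arm", "kwargs": {"motion": [{"offset": [0.5,-0.9,0],"dr": [0,0,-1.19],"fingers": 85},{"offset": [1.2,-2.1,0],"dr": [0,0,-2.37],"fingers": 85},{"offset": [1.9,-3.3,0],"dr": [0,0,-3.56],"fingers": 85},{"offset": [2.62,-4.65,0.5],"dr": [0,0,-4.75],"fingers": 85},{"offset": [2.62,-4.65,1.3],"dr": [0,0,-5.95],"fingers": 85}]}}

```text
t: 21.33
tool_pos: [0.6027, 0.0967, 0.2494]
orientation: [2.544, 1.827, 0.04]
ft_force: [1.4, 0.5, -0.1]
grip_width: 0.0851
```

Emit:
{"fn": "move_arm", "kwargs": {"motion": [{"offset": [0,0,0],"dr": [0,0,-1.19],"fingers": 85},{"offset": [0,0,0],"dr": [0,0,-2.37],"fingers": 85},{"offset": [0,0,0],"dr": [0,0,-3.56],"fingers": 85},{"offset": [0,0,0],"dr": [0,0,-4.75],"fingers": 85},{"offset": [0,0,0],"dr": [0,0,-5.95],"fingers": 85}]}}

```text
t: 21.75
tool_pos: [0.6022, 0.0969, 0.2478]
orientation: [1.862, 2.512, 0.031]
ft_force: [0.9, 0.4, 0.6]
grip_width: 0.0848
```

```bash
python3 - <<'E'
from h import *
w=get_image("wrist"); s=get_image("scene")
P=cloud(w).reshape(-1,3); B=P[(np.linalg.norm(P[:,:2]-(.6025,.0912),axis=1)<.045)&(P[:,2]>.099)&(P[:,2]<.111)]
r=cv2.minAreaRect((B[:,:2]*1e3).astype(np.float32)); print("bar",len(B),r,np.median(B[:,2]))
S=cloud(s).reshape(-1,3); S=S[~np.isnan(S[:,0])]
Q=S[(np.linalg.norm(S[:,:2]-(.621,-.067),axis=1)<.04)&(S[:,2]>.17)&(S[:,2]<.22)]
def f(x):
    a=np.array([x[3],x[4],1.]); return prof(Q,x[:3],a/np.linalg.norm(a),CUP[1:5])
x,e=fit(f,[.621,-.067,.103,0,0]); print("cup scene",len(Q),x.round(4),e*1e3)
go([.6025,.0912,.084],frame([0,0,1],np.radians(109.6)))
E
```

```text
bar 1035 ((601.9839477539062, 91.6946029663086), (59.915340423583984, 14.03935432434082), 19.768043518066406) 0.1048068447425168
cup scene 502 [ 0.6214 -0.0677  0.1131 -0.003  -0.0045] 1.1762055889395404
t 21.85 tcp [0.6023 0.0968 0.248 ] q [-0.04  0.47  1.12  0.01  1.52 -1.9 ] F [ 0.3  0.1 -0.4] grip 0.0847
offset [-0.18 -0.18  5.46] dr [ 0.24  0.   -0.5 ] |mm| 164 |deg| 3.3
```

Emit:
{"fn": "move_arm", "kwargs": {"motion": [{"offset": [-0.18,-0.18,0.6],"dr": [0.24,0,-0.5],"fingers": 85},{"offset": [-0.18,-0.18,1.3],"dr": [0.24,0,-0.5],"fingers": 85},{"offset": [-0.18,-0.18,2.0],"dr": [0.24,0,-0.5],"fingers": 85},{"offset": [-0.18,-0.18,2.6],"dr": [0.24,0,-0.5],"fingers": 85},{"offset": [-0.18,-0.18,3.0],"dr": [0.24,0,-0.5],"fingers": 85}]}}

```text
t: 22.27
tool_pos: [0.5997, 0.0907, 0.155]
orientation: [-1.815, -2.56, 0.004]
ft_force: [-0.3, -0.5, -0.7]
grip_width: 0.0852
```

```bash
python3 - <<'E'
from h import *
for n in("scene","top"):
    s=get_image(n); S=cloud(s).reshape(-1,3); S=S[~np.isnan(S[:,0])]
    Q=S[(np.linalg.norm(S[:,:2]-(.621,-.067),axis=1)<.045)&(S[:,2]>.10)&(S[:,2]<.24)]
    print(n,len(Q),"z pct 50 90 95 98 100",np.percentile(Q[:,2],[50,90,95,98,100]).round(4))
    T=Q[Q[:,2]>.203]; print(cv2.minEnclosingCircle((T[:,:2]*1e3).astype(np.float32)) if len(T)>5 else None)
go([.602,.0917,.084],frame([0,0,1],np.radians(109.7)))
E
```

```text
scene 929 z pct 50 90 95 98 100 [0.1747 0.2079 0.211  0.2127 0.2152]
((621.3761596679688, -68.91407012939453), 29.361589431762695)
top 457 z pct 50 90 95 98 100 [0.1668 0.2089 0.2111 0.2129 0.2155]
((618.4610595703125, -67.35140228271484), 28.25157356262207)
t 22.37 tcp [0.5995 0.0907 0.155 ] q [-0.04  0.55  1.26 -0.    1.34 -1.95] F [0.4 0.6 1.1] grip 0.0852
offset [-0.    0.1   2.37] dr [-0.05 -0.02 -0.05] |mm| 71 |deg| 0.5
```

The cup rim is at z ≈ 0.211, so its foot is about 62 mm below the pot rim, which is good. Now I grip the dial bar.

Emit:
{"fn": "move_arm", "kwargs": {"motion": [{"offset": [0,0.1,0.6],"dr": [0,0,0],"fingers": 85},{"offset": [0,0.1,1.3],"dr": [0,0,0],"fingers": 85},{"offset": [0,0.1,1.9],"dr": [0,0,0],"fingers": 85},{"offset": [0,0.1,2.3],"dr": [0,0,0],"fingers": 70},{"offset": [0,0.1,2.37],"dr": [0,0,0],"fingers": 40}], "grip_force": 25}}

```text
t: 22.78
tool_pos: [0.6011, 0.0917, 0.0822]
orientation: [-1.814, -2.555, 0.008]
ft_force: [-0.7, -0.3, 0.4]
grip_width: 0.0635
```

Emit:
{"fn": "move_arm", "kwargs": {"motion": [{"offset": [0,0,0],"dr": [0,0,0],"fingers": 20},{"offset": [0,0,0],"dr": [0,0,0],"fingers": 8},{"offset": [0,0,0],"dr": [0,0,0],"fingers": 8},{"offset": [0,0,0],"dr": [0,0,0],"fingers": 8},{"offset": [0,0,0],"dr": [0,0,0],"fingers": 8}]}}

```text
t: 23.2
tool_pos: [0.6019, 0.091, 0.0835]
orientation: [-1.817, -2.557, 0.008]
ft_force: [0.3, -4.4, 4.0]
grip_width: 0.0136
```

Emit:
{"fn": "move_arm", "kwargs": {"motion": [{"offset": [0,0,0],"dr": [0,0,0.9],"fingers": 8},{"offset": [0,0,0],"dr": [0,0,1.9],"fingers": 8},{"offset": [0,0,0],"dr": [0,0,2.9],"fingers": 8},{"offset": [0,0,0],"dr": [0,0,3.8],"fingers": 8},{"offset": [0,0,0],"dr": [0,0,4.4],"fingers": 8}]}}

```text
t: 23.62
tool_pos: [0.602, 0.0909, 0.0836]
orientation: [-2.359, -2.07, 0.009]
ft_force: [0.9, -2.6, -3.0]
grip_width: 0.0138
```

Emit:
{"fn": "move_arm", "kwargs": {"motion": [{"offset": [0,0,0],"dr": [0,0,0],"fingers": 8},{"offset": [0,0,0],"dr": [0,0,0],"fingers": 8}]}}

```text
t: 23.78
tool_pos: [0.6019, 0.0909, 0.0836]
orientation: [-2.358, -2.071, 0.009]
ft_force: [0.7, -1.1, -3.7]
grip_width: 0.0135
```

```bash
python3 - <<'E'
from h import *
o,p,r=state(); x=r.as_matrix()[:,0]; print(p,np.degrees(np.arctan2(x[1],x[0])),o["ft_force"],o["ft_torque"],o["grip_width"])
E
```

```text
[0.6019492  0.0908942  0.08355824] 82.60830140449818 [ 0.66792302 -1.05356758 -3.67963541] [-0.127178   -0.12908762  0.07781067] 0.01345109053287649
```

Emit:
{"fn": "move_arm", "kwargs": {"motion": [{"offset": [0,0,0],"dr": [0,0,0],"fingers": 25},{"offset": [0,0,0],"dr": [0,0,0],"fingers": 50},{"offset": [0,0,0],"dr": [0,0,0],"fingers": 60},{"offset": [0,0,0],"dr": [0,0,0],"fingers": 60},{"offset": [0,0,-0.3],"dr": [0,0,0],"fingers": 60}]}}

```text
t: 24.2
tool_pos: [0.6012, 0.091, 0.0915]
orientation: [-2.356, -2.07, 0.012]
ft_force: [0.2, -0.6, 0.1]
grip_width: 0.06
```

Emit:
{"fn": "move_arm", "kwargs": {"motion": [{"offset": [0,0,-0.8],"dr": [0,0,0],"fingers": 60},{"offset": [0,0,-2.0],"dr": [0,0,0],"fingers": 60},{"offset": [0,0,-3.2],"dr": [0,0,0],"fingers": 60},{"offset": [0,0,-4.4],"dr": [0,0,0],"fingers": 60},{"offset": [0,0,-5.0],"dr": [0,0,0],"fingers": 60}]}}

```text
t: 24.62
tool_pos: [0.6033, 0.0912, 0.2472]
orientation: [-2.359, -2.074, 0.004]
ft_force: [0.7, 0.4, 0.5]
grip_width: 0.0601
```

Emit:
{"fn": "move_arm", "kwargs": {"motion": [{"offset": [0,0,0],"dr": [0,0,0],"fingers": 60},{"offset": [0,0,0],"dr": [0,0,0],"fingers": 60},{"offset": [0,0,0],"dr": [0,0,0],"fingers": 60}]}}

```text
t: 24.87
tool_pos: [0.6028, 0.0913, 0.2463]
orientation: [-2.358, -2.074, 0.006]
ft_force: [0.3, 0.3, -0.8]
grip_width: 0.0601
```

```bash
python3 - <<'E'
from h import *
w=get_image("wrist"); s=get_image("scene"); P=cloud(w).reshape(-1,3); B=P[(np.linalg.norm(P[:,:2]-(.6022,.0915),axis=1)<.04)&(P[:,2]>.099)&(P[:,2]<.111)]
print("bar",len(B),cv2.minAreaRect((B[:,:2]*1e3).astype(np.float32)))
S=cloud(s).reshape(-1,3); S=S[~np.isnan(S[:,0])]
T=S[(np.linalg.norm(S[:,:2]-(.621,-.067),axis=1)<.045)&(S[:,2]>.203)&(S[:,2]<.22)]; print("cup rim",cv2.minEnclosingCircle((T[:,:2]*1e3).astype(np.float32)),np.percentile(T[:,2],95))
for t in("jar","papercups","mug","juice","lids","tongs"):
    q=regions_of(s,t); 
    if q: P=cloud(s)[q[0]["region"]]; print(t,np.round(q[0]["point"]),np.nanmedian(P,0).round(3))
cv2.imwrite("pics/f.png",np.vstack([w["image"][:192*1],s["image"][140:320]])[...,::-1]); print(get_obs()["t"])
E
```

```text
bar 1021 ((601.8779907226562, 92.203857421875), (13.866161346435547, 59.94172668457031), 83.79953002929688)
cup rim ((620.7548217773438, -67.82713317871094), 28.736108779907227) 0.2135598269057132
jar [335. 217.] [0.497 0.238 0.069]
papercups [380. 252.] [0.606 0.365 0.067]
mug [271. 197.] [0.448 0.042 0.056]
juice [111. 234.] [ 0.718 -0.345  0.104]
lids [209. 190.] [ 0.387 -0.17   0.019]
tongs [329. 293.] [0.724 0.248 0.009]
25.2667
```

View pics/f.png

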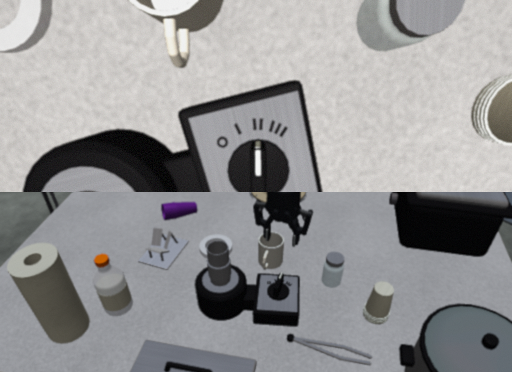

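The pointer at (258,148) points at the two-bar mark (258,125). The cup and pot stand in the warmer at (218,265), and the bystanders are in place. I'm handing in.

```bash
python3 -c "
from bench import sign_off; print(sign_off())"
```

```text
the job is handed in; nothing more can be done
None
```

The pot is in the warmer's well, the cup is in the pot and the dial is at its second setting. I handed the job in at about 25 s; the sign-off gives no verdict.

- **Pot:** I pulled it out along its own axis and lowered it until a contact force of about 7 N showed. After release its foot was about 54 mm below the well's rim, tilted about 2 mrad, and within 1–2 mm of the well's centre.
- **Cup:** I lowered it until a contact force of about 6 N showed. Its rim was at z ≈ 0.211–0.213 m, so its foot is about 60–62 mm below the pot's rim, centred to about 1 mm. I have no precise tilt for the seated cup, but the pictures show it upright.
- **Dial:** It started at the first setting, so I turned it one click clockwise. The bar moved 25.9°, and the last picture shows the pointer at the two-bar mark.
- **Bystanders:** All six showed no clear shift in the last scene view. The lids' figure differed by about 35 mm from the first view. I put that down to the pot and cup now hiding part of them, because the arm never went near them.

Two other measurements disagreed:

- **Well position:** The wrist camera put the well's centre 2–3 mm off in y from the scene camera. The side force on lowering agreed with the scene camera, so I corrected towards it.
- **Cup foot height:** One scene-camera fit put the cup's foot about 10 mm too high. I rejected it as biased, because the rim heights from two cameras agreed with the release height.

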